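# Pop open the battery hatch of the decorating wheel

### The arm

A 6-joint arm with a two-finger parallel gripper is mounted at the origin on the work surface. World frame = base frame: x ahead of the robot, y to its left, z up, the work surface at z = 0. Lengths are in mm, angles in rad, forces in N, time in s.
With the tool pointing down it reaches from about 275 to 1000 mm from the base axis. Payload 8.4 kg.
Tool frame: the origin (TCP) lies between the finger pads; the fingertips stand 22 mm ahead of it and the grasp point (between the pads) lies 3 mm ahead of it; z points along the fingers, y is the line along which they close (so a half turn about z gives the same grasp; the last joint's range is limited). The gripper opens to 85 mm and grips with 20 to 120 N. Pads are 22 mm wide; open, the fingers measure 114 mm over their backs; the gripper's body (76 mm by 85 mm) begins 54 mm behind the grasp point. The pads swing forward as they close: fully open they stand 13 mm farther back than shut.
Start: joints at [1.158, 0.353, 1.633, -0, 1.155, -0.002], TCP at [249.588, 573.004, 253.281] pointing down, gripper open.
Joint ranges: [-2.63, 2.63], [-0.92, 2.1], [0.06, 2.66], [-1.3, 4.44], [0, 2.69], [-3.02, 3.02]. Speed limits (rad/s): [2.22, 2.22, 2.79, 3.14, 3.14, 3.14].

### API

Orientations are given as [roll, pitch, yaw] about the fixed x, y, z axes, in that order (R = Rz(yaw) Ry(pitch) Rx(roll)).
In Python, from rig import r, grab_frame gives the robot as it stands.
- The arm moves only by the shell command python3 -m inch 'ROWS' [FORCE]. ROWS is JSON, a list of rows, each a list of 7 numbers: the turn, a rotation vector about the tool's x, y, z as a fraction of full scale, then the shift along the tool's x, y, z as a fraction of full scale, then the closure, from 0 (fully open) to 1 (shut). In form: [[rx, ry, rz, dx, dy, dz, fingers], ...]. A call has 1 to 8 rows; each row shifts and turns the commanded pose from where the row before left it, along the tool's axes as they then stand; what a row does not reach is not made up. Full scale, the value 1, is 2.5 cm for a shift and pi rad for a turn. A row lasts 1/12 s, in which the tool goes at most 41.7 mm and 7.16 degrees, less where a joint would pass 70% of its speed; a pose out of reach is approached as far as the arm can. A call with a number of a shift or a turn outside -1 to 1 is refused whole. A call with a gripper value outside its range is refused whole. The fingers move at their own pace and stop on an object; FORCE is the grip in N (left out, the last holds). Time passes only in rows, so rows that do not move let the fingers close. It gives the time, the measured TCP pose, the force, the opening and the grip force at its end, in the units of the state.
- r.sense(): the state, without advancing time (a new reading comes with each control period).
- grab_frame(name): name is "side" or "top" or "wrist"; returns a dict with "pixels" (420x560x3 uint8, red, green, blue), "z_map" (420x560 float32, mm along the optical axis (not along the pixel's ray), 0 where there is no reading), "vertical_fov" (degrees; the focal length in pixels is half the picture's height over the tangent of half this angle, whatever the lens; pixels are square), "cx", "cy" (the principal point, pixels), "cam_to_world" (4x4, takes a point from camera to world coordinates). Camera axes: x right, y down, z forward; pixel columns grow to the right and rows downward; lengths in mm; the calibration is good to about 2 mm. The wrist camera is an equidistant fisheye: a pixel r from the principal point sees the ray r / f radians off the axis. A picture is of the moment at which its call begins.
- r.sign_off(): hands the job in; it is judged then, once.
The state is a dict: "clock": time; "qpos": joint angles; "qvel": joint speeds; "joint_efforts": joint torques, N m; "eef_pos": TCP position; "tcp_rot": TCP orientation; "contact_force": force on the tool from outside, world axes, zero at the start; "wrist_torque": the same for the moment, N m; "opening": opening from 0.0 (shut) to 1.0 (fully open); "grasp_force": force on a finger pad.
Only numpy, scipy, OpenCV 4.12 (cv2) and the standard library are available. Lean on these libraries where they do the work, as an engineer would, in place of code of your own. Each camera call takes 0.05 s, during which the arm holds its last target. There are 200 camera calls.

### The job

The cells of the potter's decorating wheel are due for a change: with a fingertip press the orange battery hatch lightly and once at its white spot, until the push-push latch lets go, then take the finger away so that the hatch pops up. Watch that it stands open by itself for a second, and do not push it back. Pick nothing up, and leave the painted pot, the pot lid, the cup and the brush where they are.

Things in the scene. Friction and masses are not known exactly. Their poses are not given: they have to be found in the camera images.
- wheel: decorating wheel, fixed: off-white housing 200 (x) by 350 (y) mm, deck 72 mm above the table. Origin on the table at x 0, 2.5 mm from the housing's middle towards -y. In its frame the round aluminium wheel head (170 mm across, top 88 mm high) is centred at y +75 mm, the orange hatch at y -112 mm, hinged on its +x side; a black speed knob (18 mm above the deck) stands at x -82, y -45 mm
- hatch (a joint): hatch hinge, rad: 0 latched, negative pressed in (stop at -0.085, 4 mm down at the spot), 1.45 open stop, nearly upright. Push-push latch: pressed past -0.055 (3 mm) with about 3 N it lets go; when the finger then rises, the hinge spring lifts the hatch to its stop within about 2 s and keeps it there. Pushed fully shut it latches again
- press_spot (a point): centre of the white spot (15 mm across) on the hatch's upper face, 50 mm from the hinge, 16 mm in from the free edge, 87.5 mm above the table when shut; moves with the hatch. Own z: out of the hatch's face; own -x: from hinge to free edge
- hatch_hinge (a point): middle of the hatch's hinge axis (own y), 86 mm above the table. The hatch is an orange plate 66 mm (hinge to free edge) by 86 mm, 3 mm thick with a 5 mm skirt, standing proud of the deck with 7 mm of air below the skirt
- pot_center (a point): centre (half-way up) of a terracotta pot with white flowers, 128 mm across, 108 mm high, standing loose on the wheel head
- pot_lid_center (a point): centre (half-way up) of a loose terracotta pot lid with a knob, 94 mm across, 38 mm high, lying on the table near the wheel
- cup_center (a point): centre (half-way up) of a loose empty white plastic cup, 70 mm across, 85 mm high, standing on the table
- brush: loose slim artist's brush with a dark wooden handle, 190 mm long, 8 mm thick, lying on the table along its own x; origin under its middle
Mind the look-alikes: they are no part of the job. Of the things that look like the part that bears pot_center, the middle-sized one is meant.

How it is judged (in metres and radians):
On the way, in this order (a step that is already met when the one before it is completed fails the run):
1. the fingers press the hatch in past the latch's release (value of joint hatch below -0.035 rad and contact force between the fingers and wheel above 0.5 N).
2. the hatch has popped up and stands open with nothing touching it (value of joint hatch above 1.3 rad and contact force between each of the fingers, the arm and wheel below 0.05 N), for 1 s.
At the end, for the whole second after the job is handed in: The hatch stands open by itself at its stop (joint above 1.3 rad, still within 0.1 rad/s); the pot is within 15 mm and the pot lid, cup and brush within 20 mm of where they were, pot and cup upright (value of joint hatch above 1.3 rad and velocity of joint hatch between -0.1 and 0.1 rad/s and distance of pot_center from where it was at the start of the episode below 0.015 m and angle between each of pot_center, cup_center's own z axis and vertical below 0.1 rad and distance of each of pot_lid_center, cup_center, brush from where it was at the start of the episode below 0.02 m); the robot touches nothing.
It fails at once if the open hatch is pushed back down (value of joint hatch above 0.3 rad and velocity of joint hatch below -0.4 rad/s and contact force between any of the fingers, the arm and wheel above 0.5 N).
It fails at once if the wheel or its hatch is pressed with more than 60 N (contact force between any of the fingers, the arm and wheel above 60 N).
It fails at once if the pot is shifted, lifted or tipped (distance of pot_center from where it was at the start of the episode above 0.015 m or angle between pot_center's own z axis and vertical above 0.15 rad).
It fails at once if the pot lid, cup or brush is shifted, lifted or knocked over (distance of any of pot_lid_center, cup_center, brush from where it was at the start of the episode above 0.02 m).
It also fails if it takes over 32 s, if anything falls off the work surface, if the arm or the gripper's body presses on something with over 40 N, if the wrist force passes 120 N, or if a joint passes its speed limit or range.

## Working session

There is one attempt and no reset: what is moved stays moved. The work goes in short steps, Python scripts to look and compute and a shell command to move; the robot and the scene stay as the last step left them, time stands still between calls to the robot, and variables do not carry over. Pictures are saved under pics/ and viewed, at most 10 in all, crops included, and the job is handed in when it is done.

```bash
mkdir -p pics; cat > h.py <<'E'
import numpy as np, cv2
from rig import r, grab_frame
def snap(n,f):
    d=grab_frame(n); cv2.imwrite('pics/%s.png'%f,d['pixels'][:,:,::-1]); np.savez('pics/%s.npz'%f,**d); return d
def pt(d,u,v):
    f=210/np.tan(np.radians(float(d['vertical_fov']))/2); z=d['z_map'][int(v),int(u)]
    p=np.array([(u-d['cx'])/f*z,(v-d['cy'])/f*z,z,1]); return (d['cam_to_world']@p)[:3].round(1)
E
python3 - <<'E'
from h import *
a=snap('top','top1');b=snap('side','side1')
print(r.sense())
E
```

```text
{'clock': 0.1, 'qpos': array([ 1.15760559e+00,  3.53549941e-01,  1.63409413e+00, -2.78587577e-05,
        1.15521156e+00, -2.42459055e-03]), 'qvel': array([-1.32642186e-03, -1.85639250e-03, -1.64258796e-03,  2.42109954e-04,
        4.65100609e-05,  1.07037549e-05]), 'joint_efforts': array([ 1.46731545e-03, -6.06349683e+01, -3.42823148e+01,  1.68697807e-04,
        3.89156266e-03,  2.03600132e-05]), 'eef_pos': array([249.4219295 , 572.61331196, 252.6401186 ]), 'tcp_rot': array([-3.14032962e+00,  2.24109409e-05,  2.73083778e+00]), 'contact_force': array([-0.37042235,  0.09218835, -0.35487067]), 'wrist_torque': array([-0.00395921,  0.01870029,  0.03273285]), 'grasp_force': 0.0, 'opening': 0.999947328300496}
```

View pics/top1.png

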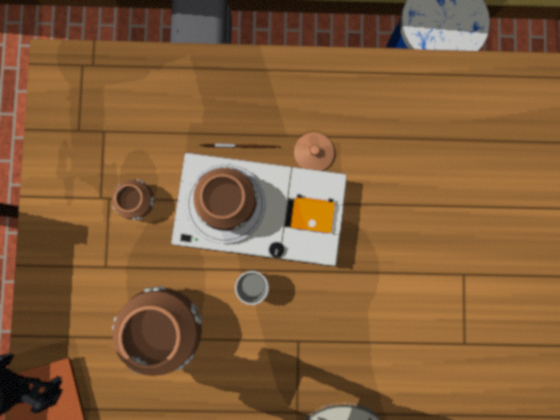

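View pics/side1.png

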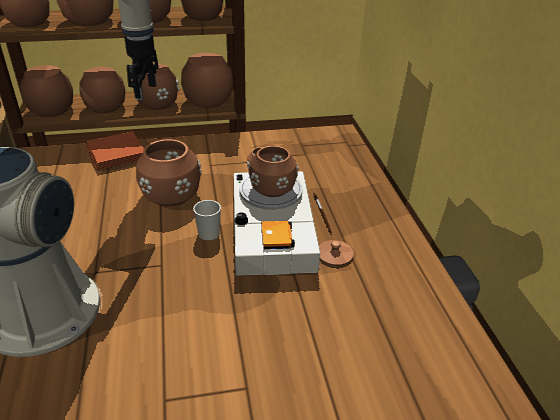

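The top view shows the wheel with the orange hatch at about (313,215) and its white spot at (312,223). There are three pots: small (133,198), middle (225,198) and large (157,332). The middle one stands on the wheel head, so it is the one meant. The lid is at (314,151), the cup at (252,288) and the brush at (240,146). I'll measure these and enlarge the hatch.

```bash
python3 - <<'E'
from h import *
d=np.load('pics/top1.npz'); s=np.load('pics/side1.npz')
for n,u,v in [('hatchmid',318,212),('deckTL',187,157),('deckTR',342,177),('deckBR',333,260),('deckBL',177,241),('knob',277,249),('pot rim',225,171),('cup',252,273),('lid',314,149)]: print(n,pt(d,u,v))
px=d['pixels'].astype(int); 
m=(px[:,:,0]>200)&(px[:,:,1]>110)&(px[:,:,2]<60)
sub=np.zeros_like(m); sub[190:245,280:345]=m[190:245,280:345]
q=np.argwhere(sub); print(cv2.minAreaRect(q[:,::-1].astype(np.float32)))
w=(px.min(2)>190); ww=np.argwhere(w[210:235,300:325]&True)
P=px[215:232,303:323]
wb=(P[:,:,2]>120); y,x=np.argwhere(wb).mean(0); print('spot px',x+303,y+215,wb.sum(),pt(d,x+303,y+215))
rect=cv2.boxPoints(cv2.minAreaRect(q[:,::-1].astype(np.float32)))
c=np.array(rect).mean(0)
for k in rect: kk=c+(k-c)*.9; print(k,pt(d,*kk))
p=s['pixels'].astype(int); S=p[225:245,258:285]; wb=S[:,:,2]>120;y,x=np.argwhere(wb).mean(0);print('side spot',x+258,y+225,pt(s,x+258,y+225))
a=cv2.resize(d['pixels'][150:270,170:350][:,:,::-1],None,fx=4,fy=4,interpolation=cv2.INTER_CUBIC);cv2.imwrite('pics/crop.png',a)
E
```

```text
hatchmid [544.4  72.7  89.8]
deckTL [659.1 356.5  72.5]
deckTR [623.   20.1  72.1]
deckBR [443.7  37.7  72.8]
deckBL [477.4 371.4  71.6]
knob [464.7 157.8  89.6]
pot rim [612.8 262.  180.2]
cup [412.5 210.   67. ]
lid [690.5  79.   37.7]
((312.5354919433594, 214.2042694091797), (37.64988327026367, 29.826019287109375), 6.842773914337158)
spot px 310.43859649122805 225.1578947368421 57 [516.2  88.4  90.6]
[292.0678  226.76814] [514.9 122.7  87.2]
[295.62146 197.15459] [571.9 116.8  85.5]
[333.00317 201.6404 ] [564.8  45.   85.3]
[329.44952 231.25395] [507.8  51.4  87.5]
side spot 261.52830188679246 234.29245283018867 [505.7  96.2  73.2]
```

View pics/crop.png

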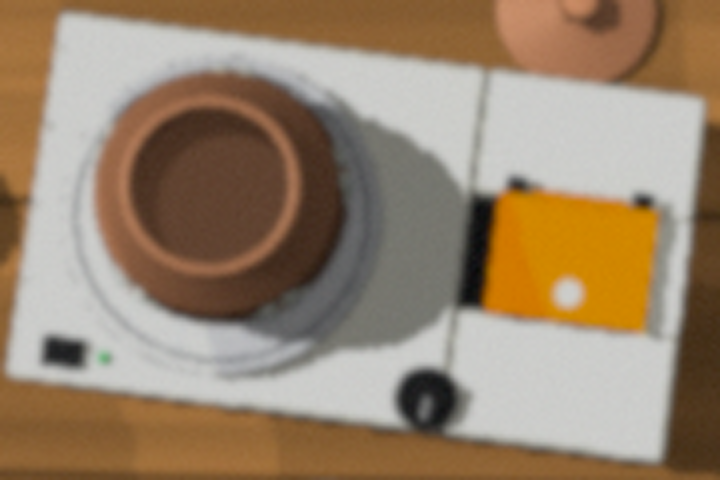

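The enlarged crop shows the white spot at crop (568,293), which is full-image (311.6,222.9). The hinge tabs are on the far (+x) side at the top, and the middle-sized pot is on the wheel head. The spot is at about (521, 86, 87.5), which agrees with the hatch corners. Tool-axis shift to get above it: dx -444 mm, dy -338 mm. I'll set out at the current height, with the fingers closing.

```bash
python3 -m inch '[[0,0,0,-1,-0.76,0,1],[0,0,0,-1,-0.76,0,1],[0,0,0,-1,-0.76,0,1],[0,0,0,-1,-0.76,0,1],[0,0,0,-1,-0.76,0,1],[0,0,0,-1,-0.76,0,1],[0,0,0,-1,-0.76,0,1],[0,0,0,-1,-0.76,0,1]]' 20; python3 -m inch '[[0,0,0,-1,-0.76,0,1],[0,0,0,-1,-0.76,0,1],[0,0,0,-1,-0.76,0,1],[0,0,0,-1,-0.76,0,1],[0,0,0,-1,-0.76,0,1],[0,0,0,-1,-0.76,0,1],[0,0,0,-1,-0.76,0,1],[0,0,0,0,0,0,1]]'
```

```text
clock: 0.77
eef_pos: [372.6, 352.3, 253.1]
tcp_rot: [-3.141, -0.0, 2.731]
contact_force: [-0.3, 0.4, -0.2]
opening: 0.002
grasp_force: 0.0
clock: 1.43
eef_pos: [481.5, 158.1, 253.2]
tcp_rot: [-3.14, 0.001, 2.728]
contact_force: [-1.2, 0.2, -0.3]
opening: 0.0
grasp_force: 0.0
```

```bash
python3 -m inch '[[0,0,0,-0.87,-0.67,0,1],[0,0,0,-0.87,-0.67,0,1],[0,0,0,-0.87,-0.67,0,1],[0,0,0,0,0,1,1],[0,0,0,0,0,1,1],[0,0,0,0,0,1,1],[0,0,0,0,0,0.6,1],[0,0,0,0,0,0,1]]'; python3 - <<'E'
from h import *
w=snap('wrist','w1');s=snap('side','side2')
e=r.sense();print(e['eef_pos'])
a=cv2.resize(s['pixels'][140:290,190:350][:,:,::-1],None,fx=3.7,fy=3.7,interpolation=cv2.INTER_CUBIC)
cv2.imwrite('pics/c2.png',a)
# where does the spot estimate project in the wrist view?
T=np.linalg.inv(w['cam_to_world']);f=210/np.tan(np.radians(float(w['vertical_fov']))/2)
for n,p in [('spot',[521,86,87.5]),('tip',list(e['eef_pos'][:2])+[e['eef_pos'][2]-22])]:
    c=(T@np.r_[p,1])[:3];th=np.arctan2(np.hypot(*c[:2]),c[2]);u=c[:2]/np.hypot(*c[:2])*th*f+[w['cx'],w['cy']];print(n,u)
E
```

```text
clock: 2.1
eef_pos: [516.9, 89.6, 160.0]
tcp_rot: [-3.138, -0.005, 2.731]
contact_force: [-1.2, 0.1, -1.0]
opening: 0.002
grasp_force: 0.0
[519.01330406  90.03875351 163.12988305]
spot [272.59231813 244.3020469 ]
tip [277.24560285 280.0656254 ]
```

View pics/w1.png

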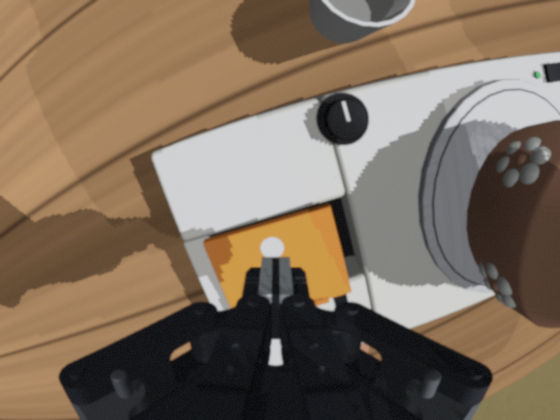

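View pics/c2.png

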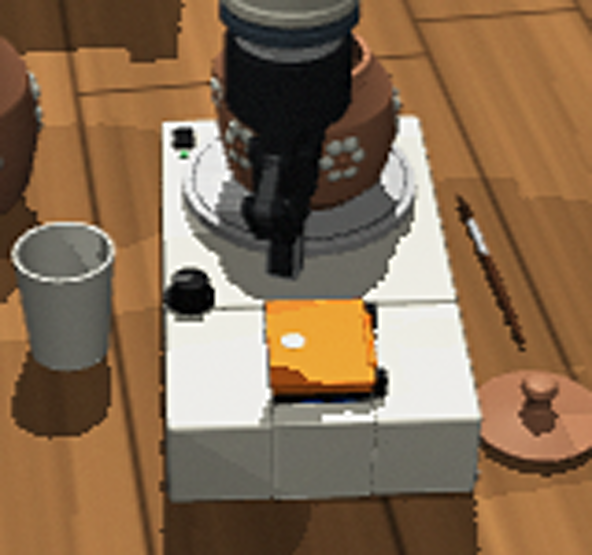

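The wrist view shows the spot at (272,247) against a predicted (272.6,244.3), so the estimate holds to about 2 mm. The side crop shows the closed fingertips at (285,272) above the spot at (293,341). I'll make a small correction and descend to just above it.

```bash
python3 -m inch '[[0,0,0,-0.12,-0.1,0.4,1],[0,0,0,0,0,0.5,1],[0,0,0,0,0,0.5,1],[0,0,0,0,0,0.5,1],[0,0,0,0,0,0,1],[0,0,0,0,0,0,1]]'
```

```text
clock: 2.7
eef_pos: [521.3, 86.3, 116.0]
tcp_rot: [3.142, 0.0, 2.731]
contact_force: [0.6, -1.2, 0.6]
opening: -0.003
grasp_force: 0.0
```

Tip is at about z 94, 6.5 mm above the spot. Next I press gently.

```bash
python3 -m inch '[[0,0,0,0,0,0.08,1],[0,0,0,0,0,0.08,1],[0,0,0,0,0,0.06,1],[0,0,0,0,0,0.04,1],[0,0,0,0,0,0,1]]'; python3 -m inch '[[0,0,0,0,0,0.04,1],[0,0,0,0,0,0,1]]'
```

```text
clock: 3.12
eef_pos: [521.4, 86.4, 109.6]
tcp_rot: [3.141, 0.001, 2.731]
contact_force: [-0.1, -0.3, 2.2]
opening: -0.001
grasp_force: 1.2
clock: 3.28
eef_pos: [521.4, 86.4, 108.5]
tcp_rot: [3.141, 0.001, 2.731]
contact_force: [1.0, 0.2, 2.1]
opening: 0.001
grasp_force: 1.5
```

Contact at TCP z of about 109.6. Roughly 2.5 mm more is needed.

```bash
python3 -m inch '[[0,0,0,0,0,0.04,1],[0,0,0,0,0,0.04,1],[0,0,0,0,0,0,1]]'
```

```text
clock: 3.53
eef_pos: [521.3, 86.4, 106.2]
tcp_rot: [3.141, 0.0, 2.731]
contact_force: [0.8, 0.4, 2.6]
opening: -0.0
grasp_force: 1.6
```

```bash
python3 -m inch '[[0,0,0,0,0,0.02,1],[0,0,0,0,0,0,1]]'
```

```text
clock: 3.7
eef_pos: [521.3, 86.4, 105.8]
tcp_rot: [3.141, 0.0, 2.731]
contact_force: [0.9, 0.5, 3.7]
opening: 0.002
grasp_force: 1.6
```

```bash
python3 -m inch '[[0,0,0,0,0,0.02,1],[0,0,0,0,0,0,1]]'
```

```text
clock: 3.87
eef_pos: [521.4, 86.4, 105.6]
tcp_rot: [3.141, 0.001, 2.731]
contact_force: [0.8, 1.0, 6.7]
opening: 0.001
grasp_force: 3.2
```

The force rise shows the stop is reached (4 mm in). I'll lift clear and draw back towards -x.

```bash
python3 -m inch '[[0,0,0,0,0,-0.5,1],[0,0,0,0.2,-0.09,-1,1],[0,0,0,0.6,-0.26,-1,1],[0,0,0,0.6,-0.26,-1,1],[0,0,0,0.6,-0.26,-1,1],[0,0,0,0.6,-0.26,-0.6,1],[0,0,0,0,0,0,1],[0,0,0,0,0,0,1]]'; python3 -m inch '[[0,0,0,0,0,0,1],[0,0,0,0,0,0,1],[0,0,0,0,0,0,1],[0,0,0,0,0,0,1],[0,0,0,0,0,0,1],[0,0,0,0,0,0,1],[0,0,0,0,0,0,1],[0,0,0,0,0,0,1]]'; python3 - <<'E'
from h import *
s=snap('side','side3')
cv2.imwrite('pics/c3.png',cv2.resize(s['pixels'][140:290,190:350][:,:,::-1],None,fx=3.7,fy=3.7,interpolation=cv2.INTER_CUBIC))
E
```

```text
clock: 4.53
eef_pos: [450.1, 86.4, 233.1]
tcp_rot: [3.141, 0.001, 2.731]
contact_force: [0.4, -0.6, -0.1]
opening: -0.002
grasp_force: 0.0
clock: 5.2
eef_pos: [450.3, 86.4, 232.7]
tcp_rot: [-3.142, -0.0, 2.731]
contact_force: [0.2, -0.2, -0.3]
opening: 0.001
grasp_force: 0.0
```

View pics/c3.png

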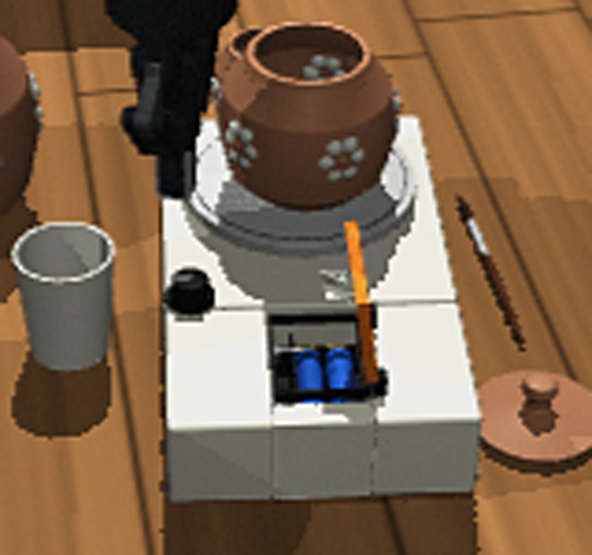

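The hatch stands upright at (362,300), with the cells visible at (325,372) and the pot, lid, cup and brush unmoved. I'll wait two seconds more and take a last look.

```bash
for i in 1 2 3; do python3 -m inch '[[0,0,0,0,0,0,1],[0,0,0,0,0,0,1],[0,0,0,0,0,0,1],[0,0,0,0,0,0,1],[0,0,0,0,0,0,1],[0,0,0,0,0,0,1],[0,0,0,0,0,0,1],[0,0,0,0,0,0,1]]' | head -1; done; python3 - <<'E'
from h import *
s=snap('side','side4')
cv2.imwrite('pics/c4.png',cv2.resize(s['pixels'][140:290,190:350][:,:,::-1],None,fx=3.7,fy=3.7,interpolation=cv2.INTER_CUBIC))
E
```

```text
clock: 5.92
clock: 6.58
clock: 7.25
```

View pics/c4.png

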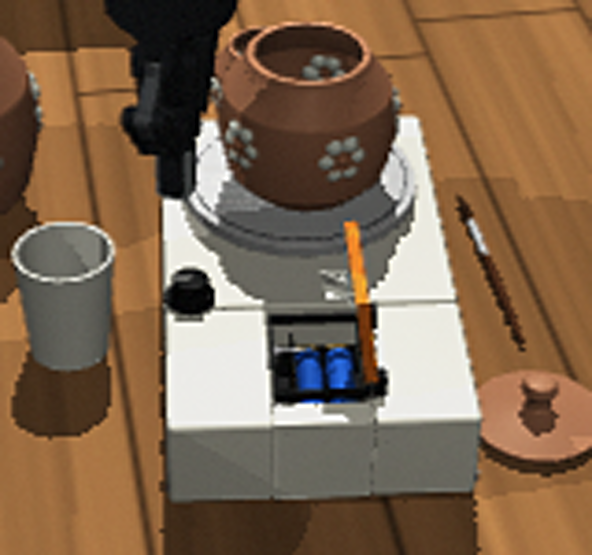

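The picture is unchanged: the hatch is still upright at (362,300) and nothing is touching it. I'm handing in.

```bash
python3 -c "
from rig import r
print(r.sign_off())"
```

```text
the job is handed in; nothing more can be done
None
```

The hatch was pressed once with about 7 N, popped up, and stood open by itself for over 2 s; the pot, lid, cup and brush look unmoved in the pictures, and the job was handed in at about 7 s (no verdict was returned).

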